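# Lock a shoe last under a ratchet-driven keeper

### The job

With short strokes, turn the ratchet handle of the last holder both ways to find out which way it grips and so to which of the two seats it drives the hold-down arm (the keeper). Set the long shoe last fully home in that seat, toe away from you, and then work the handle back and forth until the keeper lies right across its toe. Move the keeper only by the handle, and leave everything else where it stands.

Things in the scene. Friction and masses are not known exactly. Their poses are not given: they have to be found in the camera images.
- holder: last holder: grey plate 250 x 350 x 10 screwed to the bench, with two alike seats for a shoe last, left (own +y) and right (own -y), and a post between them. Origin: on the bench under the post's axis; own x points from the seats' heels to their toes (away from the robot); plate from x -200 to +50, y -175 to +175
- holder_axis (a point): point on the holder's post axis, 136 above the bench; keeper and handle turn about this upright axis
- left_seat_toe (a point): left seat of the holder (its own +y side): where last_toe lies when the long last is fully home (12 above the seat floor, which is 10 above the bench). The seat: plate top between low aluminium fences, up to 28 above the bench, with about 4 of play all round; centre line at y +120 of the holder, heel end at x -175, toe end at x +25; loaded from straight above
- left_seat_heel (a point): left seat of the holder (its own +y side): where the point last_heel lies when the long last is fully home
- right_seat_toe (a point): right seat of the holder (its own -y side): where last_toe lies when fully home there; like the left seat, centre line at y -120
- right_seat_heel (a point): right seat of the holder (its own -y side): where last_heel lies when fully home there
- keeper (a joint): angle of the keeper (hold-down arm) about the post, anticlockwise seen from above. 0: it points to the holder's +x, between the seats; +1.57 (stop): right across the toe in the left seat, 3 above it; -1.57 (stop): the same on the right. Up to +-1.1 it leaves both seats clear for loading. A brake of 0.35 N m holds it where it is; only the handle's freewheel drives it
- keeper_tip (a point): point on the keeper near its end, 120 from the post's axis. The keeper is a flat dark steel arm 22 wide that reaches 140 from the axis, with a rubber foot under this point; it lies between 47 and 66 above the bench
- handle (a joint): angle of the ratchet handle about the post, anticlockwise from above, no stops. 0: its lever points to the holder's -x (to the robot); at +0.5 the peg is nearer the right seat. One way it spins loose, clicking; the other way it grips after up to 0.3 rad of slack and carries the keeper along, turning the same way. A hidden pawl sets which: it differs between starts and stays
- handle_peg (a point): the handle's upright round wooden grip, diameter 20, 115 from the post's axis, free from 80 to 136 above the bench; this point is on its axis, 20 below its top. Pushing it sideways takes about 0.5 to 2 N the loose way and about 4 N the gripping way, more at the keeper's stop. Below it the lever reaches 80 above the bench; the round steel head over the post is 94 wide and 122 high
- last_cone (a point): the long shoe last: beechwood, green patch, 200 long, 74 wide at the ball, 83 high, about 0.4 kg, flat sole. This point is the middle of its cone, the upright block over the heel where it is gripped: 42 wide, 90 long, straight sides from 44 to 78 above the sole. It is 62 above the sole, 45 behind mid-length; own x points to the toe, z up. The toe part is under 35 high
- last_toe (a point): point in the long last, 12 above its sole, on its middle line, 10 behind the toe end (135 ahead of last_cone)
- last_heel (a point): point in the long last, 12 above its sole, on its middle line, 10 ahead of the heel end (45 behind last_cone)
- small_last: child's shoe last, same form as the long one at about two thirds the size: 136 long, 50 wide, 56 high, beechwood; not wanted. Origin: centre of its underside; its toe points to its own +x
- glue_tin: closed round tin standing, diameter 84, height 110; origin at the centre of its underside
- tack_jar: closed glass jar standing, diameter 70, height 90; origin at the centre of its underside
- mug: white mug, diameter 80, height 90, handle at its own +y; origin at the centre of its underside
- cork_block: cork sanding block 60 x 110 x 40 high; origin at the centre of its underside
- hammer: hammer lying along its own x, about 280 long, at the right end of the bench; origin on the bench under it
- brush: brush lying along its own x, about 200 long, at the left end of the bench; origin on the bench under it

How it is judged:
On the way:
1. the long last is fully home in one of the seats while the keeper is still clear of it (((distance between last_toe and left_seat_toe below 0.012 m and distance between last_heel and left_seat_heel below 0.012 m) or (distance between last_toe and right_seat_toe below 0.012 m and distance between last_heel and right_seat_heel below 0.012 m)) and value of joint keeper between -1.35 and 1.35 rad), for 0.1 s.
At the end, for the whole second after the job is handed in: the long last stands in the left seat with the keeper turned beyond +1.4 rad, or in the right seat with the keeper beyond -1.4 rad; last_toe and last_heel are each within 12 mm of the seat's own toe and heel points (((distance between last_toe and left_seat_toe below 0.012 m and distance between last_heel and left_seat_heel below 0.012 m and value of joint keeper above 1.4 rad) or (distance between last_toe and right_seat_toe below 0.012 m and distance between last_heel and right_seat_heel below 0.012 m and value of joint keeper below -1.4 rad))); the robot touches nothing.
It fails at once if the keeper is pushed by the fingers (more than 3 N) instead of being driven by the handle (contact force between the fingers and keeper above 3 N).
It fails at once if one of the other things on the bench is moved by more than 40 mm (distance of any of small_last, glue_tin, tack_jar, mug, cork_block, hammer, brush from where it was at the start of the episode above 0.04 m).
It also fails if it takes over 64 s, if anything falls off the work surface, if the arm or the gripper's body presses on something with over 40 N, if the wrist force passes 120 N, or if a joint passes its speed limit or range.

### The arm

A 6-joint arm with a two-finger parallel gripper is mounted at the origin on the work surface. World frame = base frame: x ahead of the robot, y to its left, z up, the work surface at z = 0. Lengths are in m, angles in rad, forces in N, time in s.
With the tool pointing down it reaches from about 0.425 to 0.95 m from the base axis. Payload 3.5 kg.
Tool frame: the origin (TCP) lies midway between the tips of the shut fingers; the grasp point (between the pads) lies 19 mm behind it; z points along the fingers, y is the line along which they close (so a half turn about z gives the same grasp; the last joint's range is limited). The gripper opens to 85 mm and grips with 20 to 120 N. Pads are 22 mm wide; open, the fingers measure 114 mm over their backs; the gripper's body (76 mm by 85 mm) begins 54 mm behind the grasp point. The pads swing forward as they close: fully open they stand 13 mm farther back than shut.
Start: joints at [1.069, 0.286, 1.577, -0, 1.279, -0.15], TCP at [0.233, 0.634, 0.205] pointing down, gripper open.
Joint ranges: [-2.77, 2.77], [-0.9, 2.22], [0.21, 2.48], [-1.53, 4.67], [0.24, 2.81], [-2.84, 2.84]. Speed limits (rad/s): [2.79, 2.79, 3.14, 3.14, 3.14, 3.14].

### API

Orientations are given as a unit quaternion [x, y, z, w].
In Python, from plant import ctrl, cams, order gives the robot as it stands.
- The arm moves only by the tool move_arm, never from a script. Its argument "plan" is one flat list of numbers, 7 for each row, row after row: the shift along the world's x, y, z in mm, then the turn, a rotation vector about the world's x, y, z in degrees, then the finger opening in mm, from 0 to 85.4. A call has 1 to 12 rows; each row shifts and turns the commanded pose from where the row before left it; what a row does not reach is not made up. A row lasts 1/10 s, in which the tool goes at most 50 mm and 8.59 degrees, less where a joint would pass 70% of its speed; a pose out of reach is approached as far as the arm can. A call is refused whole if a number of a shift passes 50 or a number of a turn 8.59, either way. A call with a gripper value outside its range is refused whole. The fingers move at their own pace and stop on an object; "newtons" is the grip in N (left out, the last holds). Time passes only in rows, so rows that do not move let the fingers close. It gives the time, the measured TCP pose, the force, the opening and the grip force at its end, in the units of the state.
- ctrl.get_state(): the state, without advancing time (a new reading comes with each control period).
- cams.read_camera(name): name is "scene" or "top"; returns a dict with "color" (384x512x3 uint8, red, green, blue), "fov_y" (degrees; the focal length in pixels is half the picture's height over the tangent of half this angle, whatever the lens; pixels are square), "cx", "cy" (the principal point, pixels), "origin" and "orientation" of the camera in the world. Camera axes: x right, y up, looking along -z (the intrinsics and any distortion apply to the point x, -y, -z); pixel columns grow to the right and rows downward; lengths in m; the calibration is good to about 2 mm. A picture is of the moment at which its call begins. There is no depth.
- order.sign_off(): hands the job in; it is judged then, once.
The state is a dict: "time": time; "qpos": joint angles; "dq": joint speeds; "joint_efforts": joint torques, N m; "eef_pos": TCP position; "tcp_rot": TCP orientation; "contact_force": force on the tool from outside, world axes, zero at the start; "wrist_torque": the same for the moment, N m; "opening": opening from 0.0 (shut) to 1.0 (fully open); "finger_force": force on a finger pad.
Only numpy, scipy, OpenCV 4.12 (cv2) and the standard library are available. Lean on these libraries where they do the work, as an engineer would, in place of code of your own. Each camera call takes 0.05 s, during which the arm holds its last target. There are 200 camera calls.

## Working session

There is one attempt and no reset: what is moved stays moved. The work goes in short steps, Python scripts to look and compute and a tool call to move; the robot and the scene stay as the last step left them, time stands still between calls to the robot, and variables do not carry over. Pictures are saved under pics/ and viewed, at most 10 in all, crops included, and the job is handed in when it is done.

Besides the shell and the picture viewer there is one more tool, called after "Request:" as a command line: name --argument value ..., lists and objects as JSON in quotes. move_arm: Moves the arm, as the interface text tells. Its arguments: {"type":"object","properties":{"plan":{"type":"array","items":{"type":"number"}},"newtons":{"type":"number"}},"required":["plan"]}

```bash
mkdir -p pics; ls; cat > h.py <<'E'
import numpy as np,cv2
from scipy.spatial.transform import Rotation as R
from plant import ctrl,cams,order
def shot(n,f=None):
    c=cams.read_camera(n)
    if f: cv2.imwrite('pics/'+f,c['color'][:,:,::-1])
    return c
def ray(c,u,v,z):
    f=192/np.tan(np.radians(c['fov_y']/2)); 
    d=np.array([(u-c['cx'])/f,-(v-c['cy'])/f,-1.])
    d=R.from_quat(c['orientation']).apply(d); o=np.array(c['origin'])
    return o+d*(z-o[2])/d[2]
def proj(c,p):
    f=192/np.tan(np.radians(c['fov_y']/2))
    q=R.from_quat(c['orientation']).inv().apply(np.array(p)-c['origin'])
    return c['cx']+f*q[0]/-q[2], c['cy']-f*q[1]/-q[2]
E
python3 - <<'E'
from h import *
for n in('top','scene'):
    c=shot(n,n+'0.png'); print({k:v for k,v in c.items() if k!='color'})
print(ctrl.get_state())
E
```

```text
pics
{'fov_y': 47.71357719404221, 'cx': 255.41455071579293, 'cy': 193.89088168610033, 'origin': array([ 0.36677907, -0.01462853,  1.53533736]), 'orientation': array([-0.04244576,  0.0360088 ,  0.71488853, -0.69701945])}
{'fov_y': 45.11623461677719, 'cx': 246.3549673368251, 'cy': 180.99719124009926, 'origin': array([ 1.18577837, -0.89762889,  1.47691221]), 'orientation': array([0.32014148, 0.10681319, 0.28300513, 0.89777975])}
{'time': 0.1, 'qpos': array([ 1.06899786e+00,  2.87118577e-01,  1.57803719e+00,  3.87628080e-06,
        1.27857587e+00, -1.50032109e-01]), 'dq': array([-0.00060822, -0.00132926, -0.00299027, -0.00156088, -0.00247118,
        0.00190163]), 'joint_efforts': array([ 1.33530026e-03, -4.07291973e+01, -2.93700564e+01, -9.29920111e-05,
        3.34487857e-03,  1.30262836e-05]), 'eef_pos': array([0.2322532 , 0.63309741, 0.20385431]), 'tcp_rot': array([ 1.74978210e-01,  9.84571725e-01, -1.01259692e-03, -3.44183096e-04]), 'contact_force': array([-0.36708152,  0.46245696,  0.05879228]), 'wrist_torque': array([ 0.00150189, -0.02501513,  0.07664806]), 'finger_force': 0.0, 'opening': 1.003046149003895}
```

View pics/top0.png

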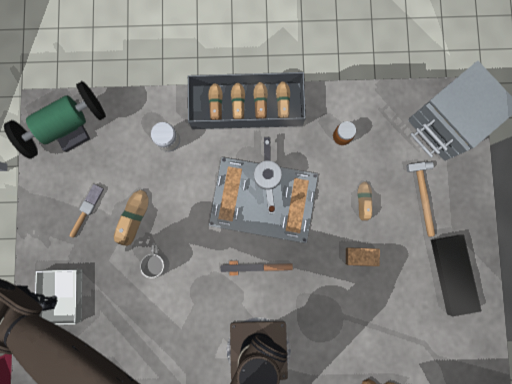

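View pics/scene0.png

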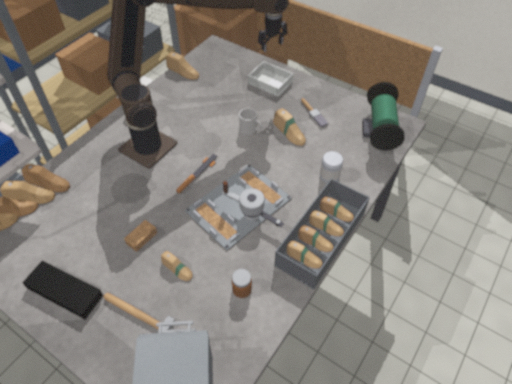

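The top view shows the holder at about (266,200): post head (267,174), keeper pointing up to (267,138), peg near (271,208). The long last is at (131,217), the mug at (152,263) and the small last at (365,200). I'll zoom in next.

```bash
python3 - <<'E'
from h import *
c=shot('top');s=shot('scene')
print(c.keys())
im=c['color'][:,:,::-1]
a=cv2.resize(im[130:250,200:330],None,fx=4.5,fy=4.5,interpolation=cv2.INTER_CUBIC)[:540]
b=cv2.resize(im[180:285,105:165],None,fx=4,fy=4,interpolation=cv2.INTER_CUBIC)
o=np.zeros((600,800,3),np.uint8)
o[:a.shape[0],:a.shape[1]]=a[:, :560]if a.shape[1]>560 else a
h=min(600,b.shape[0]); w=min(210,b.shape[1]); o[:h,590:590+w]=b[:h,:w]
cv2.imwrite('pics/z0.png',o)
for uv,z in [((258,355),0),((267,174),.122),((271,208),.136),((131,217),.05),((222,158),.01),((319,173),.01),((306,240),.01),((210,226),.01)]: print(uv,ray(c,*uv,z))
print(proj(c,[0,0,0]),proj(s,ray(c,267,174,.122)),proj(s,ray(c,131,217,.05)))
E
```

```text
dict_keys(['color', 'fov_y', 'cx', 'cy', 'origin', 'orientation'])Traceback (most recent call last):
  File "<stdin>", line 8, in <module>
ValueError: could not broadcast input array from shape (540,560,3) into shape (540,585,3)
```

```bash
python3 - <<'E'
from h import *
c=shot('top');s=shot('scene')
im=c['color'][:,:,::-1]
a=cv2.resize(im[130:250,200:325],(500,480),interpolation=cv2.INTER_CUBIC)
b=cv2.resize(im[180:285,105:165],(280,490),interpolation=cv2.INTER_CUBIC)
o=np.zeros((490,800,3),np.uint8);o[:480,:500]=a;o[:,510:790]=b
cv2.imwrite('pics/z0.png',o)
for uv,z in [((258,355),0),((267,174),.122),((271,208),.136),((131,217),.05),((222,158),.01),((319,173),.01),((306,240),.01),((210,226),.01)]: print(uv,ray(c,*uv,z))
print(proj(c,[0,0,0]),proj(s,ray(c,267,174,.122)),proj(s,ray(c,131,217,.05)))
E
```

```text
(258, 355) [-0.01588682  0.00211036  0.        ]
(267, 174) [ 0.58934342 -0.04344919  0.122     ]
(271, 208) [ 0.47576493 -0.05300323  0.136     ]
(131, 217) [0.46377778 0.42577607 0.05      ]
(222, 158) [0.66898106 0.11327092 0.01      ]
(319, 173) [ 0.60570078 -0.23026243  0.01      ]
(306, 240) [ 0.37054938 -0.17530571  0.01      ]
(210, 226) [0.42772803 0.15934329 0.01      ]
(np.float64(258.49879781629676), np.float64(350.1810051541278)) (np.float64(251.6392750971732), np.float64(196.2073606629448)) (np.float64(288.75560617898424), np.float64(124.42427828441802))
```

View pics/z0.png

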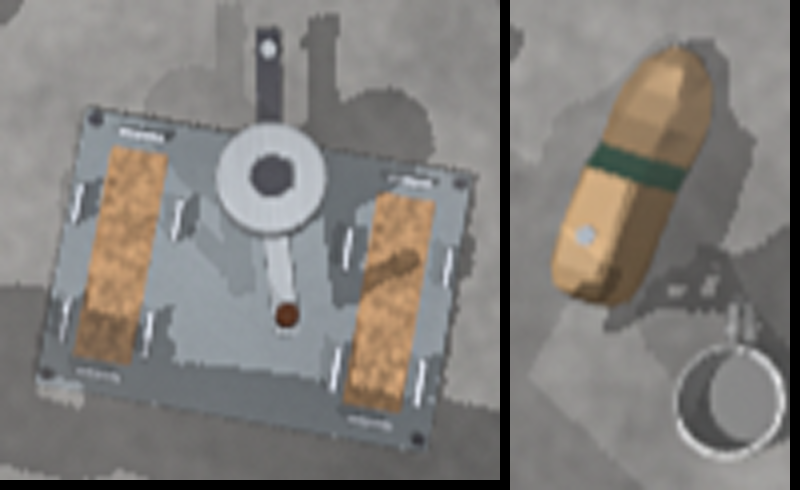

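```bash
python3 - <<'E'
from h import *
c=shot('top');s=shot('scene')
def blobs(c,box,lo,hi,minA=20):
    u0,v0,u1,v1=box
    h=cv2.cvtColor(c['color'][v0:v1,u0:u1],cv2.COLOR_RGB2HSV)
    m=cv2.inRange(h,lo,hi)
    m=cv2.morphologyEx(m,cv2.MORPH_CLOSE,np.ones((3,3),np.uint8))
    cs,_=cv2.findContours(m,cv2.RETR_EXTERNAL,cv2.CHAIN_APPROX_NONE)
    out=[]
    for k in cs:
        if cv2.contourArea(k)<minA: continue
        m2=np.zeros_like(m); cv2.drawContours(m2,[k],-1,255,-1); M=cv2.moments(m2,True)
        out.append((M['m10']/M['m00']+u0,M['m01']/M['m00']+v0,M['m00'],k[:,0,:]+[u0,v0]))
    return out
wood=((5,70,60),(25,255,255)); green=((60,80,20),(95,255,200))
for nm,cc,hb,lb in (('top',c,(205,150,325,245),(105,180,165,250)),('scene',s,(185,160,295,250),(265,100,312,150))):
    for what,box,col in (('cork',hb,wood),('lastw',lb,wood),('green',lb,green)):
        for b in blobs(cc,box,*col):
            r=[]
            if what=='cork':
                r=np.array([ray(cc,u,v,.010) for u,v in b[3]])
                mr=cv2.minAreaRect((r[:,:2]*1000).astype(np.float32)); print(nm,what,b[2],'cen',ray(cc,b[0],b[1],.01)[:2].round(4),np.round(mr[0],1),np.round(mr[1],1),round(mr[2],1))
            else:
                print(nm,what,round(b[0],1),round(b[1],1),b[2],[tuple(x) for x in b[3][::6]])
st=ctrl.get_state()['eef_pos']; print(proj(c,st),proj(s,st))
# last dot and ends
for n,p,z in (('dot',(121.1,230.4),.083),('toe',(142.5,190.3),.015),('heelL',(117,240),.05)): 
    w=ray(c,*p,z);print(n,w,proj(s,w))
for n,p in (('FL',(221.5,156.5)),('FR',(318.7,173)),('BR',(307,242.5)),('BL',(209.5,225.5))):
    w=ray(c,*p,.01);print(n,w,proj(s,w))
for n,p,z in(('head',(267.75,174.5),.122),('peg',(271.75,208.6),.136),('ktip',(267,142),.066)):
    w=ray(c,*p,z);print(n,w,proj(s,w))
o=cv2.resize(s['color'][90:250,180:320,::-1],(525,600),interpolation=cv2.INTER_CUBIC);cv2.imwrite('pics/z1.png',o)
E
```

```text
top cork 774.0 cen [ 0.4934 -0.1476] [ 494.5 -147.9] [ 51.1 188.5] 78.7
top cork 754.0 cen [0.5413 0.0877] [541.8  87.7] [ 50.9 187.6] 78.8
top lastw 125.6 230.4 528.0 [(np.int64(121), np.int64(216)), (np.int64(118), np.int64(222)), (np.int64(116), np.int64(228)), (np.int64(114), np.int64(234)), (np.int64(114), np.int64(240)), (np.int64(120), np.int64(243)), (np.int64(126), np.int64(244)), (np.int64(132), np.int64(241)), (np.int64(134), np.int64(235)), (np.int64(136), np.int64(229)), (np.int64(139), np.int64(223)), (np.int64(135), np.int64(220)), (np.int64(129), np.int64(218)), (np.int64(123), np.int64(216))]
top lastw 137.3 203.0 410.0 [(np.int64(139), np.int64(190)), (np.int64(133), np.int64(194)), (np.int64(128), np.int64(200)), (np.int64(126), np.int64(206)), (np.int64(127), np.int64(210)), (np.int64(133), np.int64(212)), (np.int64(139), np.int64(214)), (np.int64(144), np.int64(212)), (np.int64(146), np.int64(206)), (np.int64(147), np.int64(200)), (np.int64(145), np.int64(194)), (np.int64(140), np.int64(191))]
scene cork 65.0 cen [ 0.7888 -0.0779] [787.  -77.3] [25.7 35.8] 31.5
s
[... 1542 characters left out ...]
     ] (np.float64(291.8649941786115), np.float64(197.093349675454))
FR [ 0.60572885 -0.22919975  0.01      ] (np.float64(226.42667541614313), np.float64(249.93168879329224))
BR [ 0.36179864 -0.178462    0.01      ] (np.float64(184.2950478725741), np.float64(209.85479943350177))
BL [0.42952392 0.16107709 0.01      ] (np.float64(248.25627642010815), np.float64(163.83379570951712))
head [ 0.58761478 -0.04587     0.122     ] (np.float64(250.8810370803304), np.float64(196.42293184260876))
peg [ 0.47376106 -0.05536822  0.136     ] (np.float64(224.52179736948113), np.float64(182.0776327685519))
ktip [ 0.7097839 -0.0476817  0.066    ] (np.float64(277.83687640899234), np.float64(220.98355095793264))
```

View pics/z1.png

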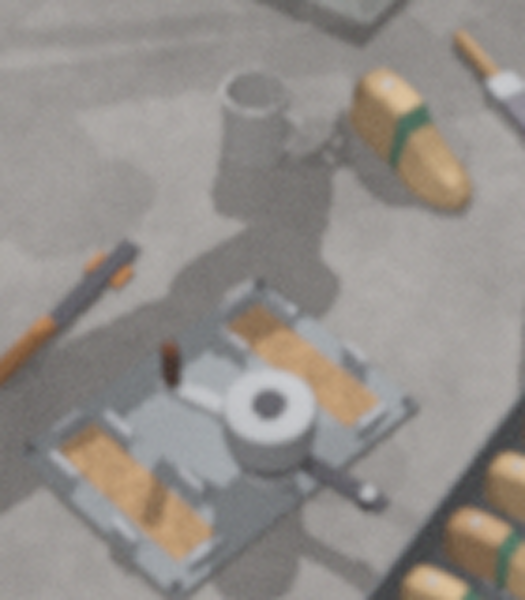

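Both views agree to 1–2 mm. The holder origin is about (0.590,-0.0455) with yaw -11.4°. The peg is at (0.4745,-0.0555), handle angle about +0.28, and the keeper is at about +0.18. In the crop the last's toe already points away from the robot. I'll straddle the peg first.

Request:
move_arm --plan '[30,-38,5,0,0,2,40,30,-39,5,0,0,3,40,30,-39,5,0,0,3,40,30,-39,0,0,0,3,40,30,-39,0,0,0,3,40,9,-48,0,0,0,3,40,9,-48,0,0,0,3,40,9,-48,0,0,0,3,40,9,-48,0,0,0,2,40,9,-48,0,0,0,0,40,9,-48,0,0,0,0,40,9,-48,0,0,0,0,40]'

```text
time: 1.6
eef_pos: [0.4456, 0.1018, 0.2206]
tcp_rot: [-0.042, 0.999, -0.0, 0.001]
contact_force: [0.9, 0.4, 0.8]
opening: 0.466
finger_force: 0.0
```

Request:
move_arm --plan '[9,-48,0,0,0,0,40,9,-48,-5,0,0,0,40,9,-48,-5,0,0,0,40,11,-12,-10,0,0,0,40,0,0,0,0,0,0,40,0,0,0,0,0,0,40]'

```text
time: 2.2
eef_pos: [0.4832, -0.0522, 0.2]
tcp_rot: [-0.042, 0.999, 0.0, -0.0]
contact_force: [0.3, 0.6, 0.2]
opening: 0.471
finger_force: 0.0
```

Request:
move_arm --plan '[-9,-3,0,0,0,0,40,0,0,0,0,0,0,40,0,0,-40,0,0,0,40,0,0,-40,0,0,0,40,0,0,-18,0,0,0,40,0,0,0,0,0,0,40]'

```text
time: 2.8
eef_pos: [0.4718, -0.0537, 0.0992]
tcp_rot: [-0.043, 0.999, 0.001, -0.003]
contact_force: [-0.3, 0.4, -0.3]
opening: 0.469
finger_force: 0.0
```

```bash
python3 - <<'E'
from h import *
s=shot('scene'); c=shot('top')
o=np.hstack([cv2.resize(s['color'][130:260,180:310,::-1],(400,400)),cv2.resize(c['color'][110:240,200:330,::-1],(400,400))])
cv2.imwrite('pics/p1.png',o);print(ctrl.get_state()['contact_force'])
E
```

```text
[ 0.69426045 -0.1125607  -0.06394689]
```

View pics/p1.png

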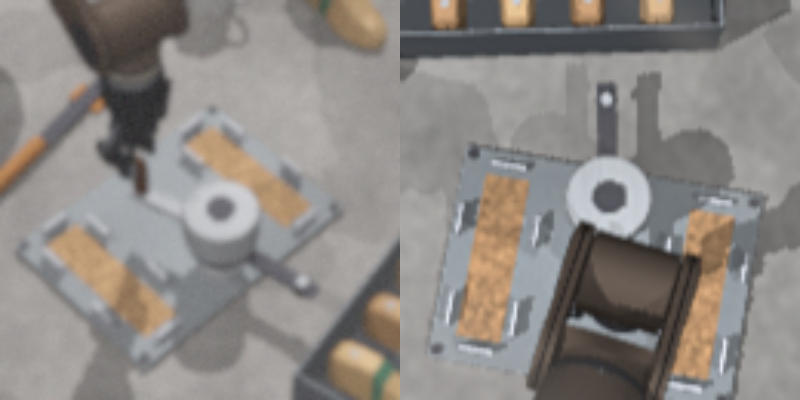

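The fingers straddle the peg and nothing has moved: the keeper dot is at (605,98) in the right-hand crop. First test stroke is clockwise, about 0.6 rad.

Request:
move_arm --plan '[1,12,0,0,0,-5.7,40,2,12,0,0,0,-5.7,40,3,11,0,0,0,-5.7,40,4,11,0,0,0,-5.7,40,5,11,0,0,0,-5.7,40,5,11,0,0,0,-5.7,40,0,0,0,0,0,0,40]'

```text
time: 3.6
eef_pos: [0.496, 0.0131, 0.1046]
tcp_rot: [0.252, 0.968, -0.0, 0.002]
contact_force: [-1.4, -1.6, 0.3]
opening: 0.468
finger_force: 0.8
```

```bash
cat >> h.py <<'E'
def keeper(c,A=(.5905,-.0455),yaw=np.radians(-11.4)):
    """keeper angle from the dark arm pixels on the ring r=70..135 at z=.066, and the light dot; top view"""
    h=c['color'].astype(int); out=[]
    for a in np.arange(-2,2.0,.02):
        v=[]
        for r in (.085,.095,.105):
            u,w=proj(c,[A[0]+r*np.cos(a+yaw),A[1]+r*np.sin(a+yaw),.066]); v.append(h[int(round(w)),int(round(u))].sum())
        out.append((max(v),a))
    return out
def kangle(c):
    o=keeper(c); d=[(round(a,2),m) for m,a in o if m<255]; return d
E
python3 - <<'E'
from h import *
c=shot('top');print(kangle(c));print(ctrl.get_state()['contact_force'],ctrl.get_state()['eef_pos'])
cv2.imwrite('pics/p2.png',cv2.resize(c['color'][110:240,200:330,::-1],(500,500)))
E
```

```text
[(np.float64(1.88), np.int64(209)), (np.float64(1.9), np.int64(209)), (np.float64(1.92), np.int64(179)), (np.float64(1.94), np.int64(179)), (np.float64(1.96), np.int64(197)), (np.float64(1.98), np.int64(197))]
[-1.08479478 -0.59492859  2.10663154] [0.49585469 0.01266707 0.10431261]
```

View pics/p2.png

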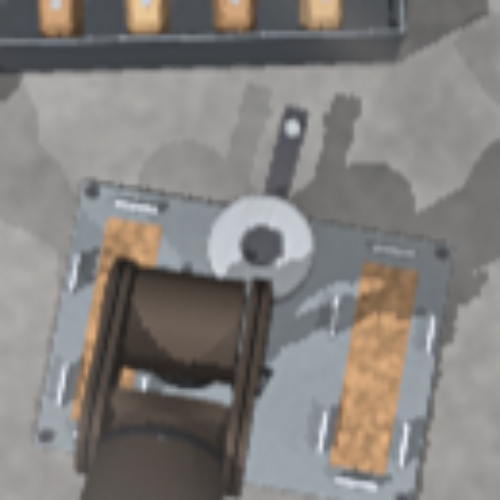

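The keeper dot moved right, to (292,128) in the crop, so the clockwise stroke carried the keeper. Next, a short anticlockwise stroke to check that it's loose that way, then retreat up.

Request:
move_arm --plan '[-5,-11,0,0,0,5.7,40,-5,-11,0,0,0,5.7,40,-4,-11,0,0,0,5.7,40,-3,-11,0,0,0,5.7,40,0,0,0,0,0,0,40]'

```text
time: 4.15
eef_pos: [0.4783, -0.0325, 0.1034]
tcp_rot: [0.057, 0.998, -0.0, 0.001]
contact_force: [0.4, 0.0, -0.7]
opening: 0.47
finger_force: 0.0
```

Request:
move_arm --plan '[1,8,0,0,0,0,40,0,0,40,0,0,0,40,0,0,45,0,0,0,40,0,40,15,0,0,0,85,0,50,0,0,0,0,85,0,50,0,0,0,0,85]'

```text
time: 4.75
eef_pos: [0.4792, 0.119, 0.204]
tcp_rot: [0.058, 0.998, 0.001, 0.002]
contact_force: [0.7, -0.0, 0.6]
opening: 0.953
finger_force: 0.0
```

```bash
python3 - <<'E'
from h import *
c=shot('top','t3.png');s=shot('scene','s3.png');print(ctrl.get_state()['eef_pos'],ctrl.get_state()['tcp_rot'])
# light dot on keeper & dark-red peg, top view
im=c['color'].astype(int); 
def cen(m,u0,v0,u1,v1):
    q=np.argwhere(m[v0:v1,u0:u1]); return (q[:,1].mean()+u0,q[:,0].mean()+v0,len(q)) if len(q) else None
k=cen((im.min(2)>170),255,128,300,152); print('dot',k, k and ray(c,k[0],k[1],.066))
p=cen((im[:,:,0]-im[:,:,2]>30)&(im.sum(2)<260),245,195,285,225); print('peg',p,p and ray(c,p[0],p[1],.136))
A=np.array([.5905,-.0455])
if k: d=ray(c,k[0],k[1],.066)[:2]-A; print('r',np.hypot(*d),'ang',np.arctan2(d[1],d[0])+.199)
if p: d=A-ray(c,p[0],p[1],.136)[:2]; print('r',np.hypot(*d),'handle',np.arctan2(d[1],d[0])+.199)
# last: dot + contour in both cameras
for n,cc,b in(('top',c,(105,180,165,250)),('scene',s,(265,100,312,150))):
    h=cv2.cvtColor(cc['color'],cv2.COLOR_RGB2HSV); m=(h[:,:,1]<60)&(h[:,:,2]>150)
    bb=(116,224,128,238) if n=='top' else (278,106,292,120)
    print(n,cen(m,*bb))
cv2.imwrite('pics/l3.png',np.hstack([cv2.resize(c['color'][182:252,105:165,::-1],(480,560),interpolation=cv2.INTER_CUBIC),cv2.resize(s['color'][100:150,265:305,::-1],(320,400),interpolation=cv2.INTER_CUBIC).__class__(0) if 0 else cv2.copyMakeBorder(cv2.resize(s['color'][100:150,265:305,::-1],(320,400),interpolation=cv2.INTER_CUBIC),0,160,0,0,0)]))
E
```

```text
[0.47788235 0.12266259 0.20287482] [5.37977870e-02 9.98550811e-01 1.31998846e-03 5.77449391e-04]
dot (np.float64(275.875), np.float64(142.875), 8) [ 0.70587599 -0.07818691  0.066     ]
peg (np.float64(262.6818181818182), np.float64(208.04545454545453), 22) [ 0.47630419 -0.02614109  0.136     ]
r 0.11991686152004341 ang -0.07707331340744555
r 0.11582508468432633 handle 0.031072672422950087
top (np.float64(120.33333333333333), np.float64(229.66666666666666), 18)
scene (np.float64(285.17021276595744), np.float64(110.44680851063829), 47)
```

View pics/l3.png

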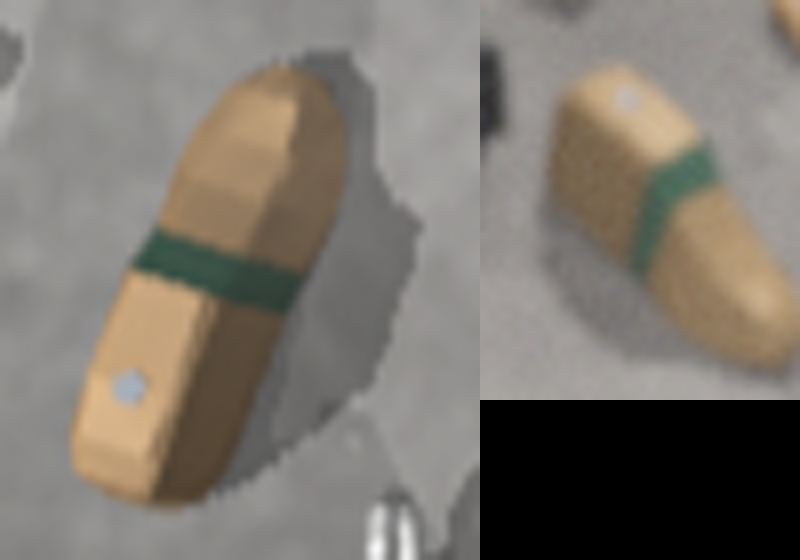

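```bash
python3 - <<'E'
from h import *
c=shot('top');s=shot('scene')
P=lambda x,y,z: ray(c,105+x/8-.5,182+y/8-.5,z)
Q=lambda x,y,z: ray(s,265+(x-480)/8-.5,100+y/8-.5,z)
def ang(a,b): d=b-a; return np.hypot(*d[:2]).round(4),np.degrees(np.arctan2(d[1],d[0])).round(1)
print('dot',P(130,387,.083),Q(627,97,.083))
print('ridgeR',ang(P(157,465,.08),P(208,312,.08)),'ridgeL',ang(P(78,432,.08),P(130,280,.08)))
print('width top',ang(P(208,312,.08),P(130,280,.08)))
print('toe',P(298,70,.015),Q(790,360,.01),ang(P(130,387,.083),P(298,70,.015)))
print('green',ang(P(145,265,.0),P(145,265,.05)),'heel bottom',P(180,507,.02))
g=lambda a,b,z: (P(*a,z)+P(*b,z))/2
print('sole outline right side',ang(P(225,470,.01),P(345,170,.01)))
E
```

```text
dot [0.41938044 0.45007884 0.083     ] [0.4155971  0.45005875 0.083     ]
ridgeR (np.float64(0.0668), np.float64(-18.3)) ridgeL (np.float64(0.0666), np.float64(-18.6))
width top (np.float64(0.036), np.float64(66.6))
toe [0.55977604 0.39869857 0.015     ] [0.56288793 0.39109641 0.01      ] (np.float64(0.1495), np.float64(-20.1))
green (np.float64(0.0162), np.float64(-102.7)) heel bottom [0.36908344 0.44793336 0.02      ]
sole outline right side (np.float64(0.1407), np.float64(-21.8))
```

Anticlockwise the handle came back to +0.03 while the keeper stayed at -0.08, so it runs loose that way. It grips clockwise, which means the **right seat**. The last's cone is at about (0.4225,0.447), heading -20°. Going to pick it up.

Request:
move_arm --plan '[-8,46,0,0,0,-2,74,-8,46,0,0,0,-2,74,-8,46,0,0,0,-2,74,-8,46,0,0,0,-2,74,-8,46,0,0,0,-2,74,-8,46,0,0,0,-2,74,-7,46,0,0,0,-1.8,74,0,0,0,0,0,0,74,0,0,0,0,0,0,74]'

```text
time: 5.85
eef_pos: [0.4238, 0.4384, 0.2016]
tcp_rot: [0.177, 0.984, -0.001, -0.0]
contact_force: [1.0, -0.1, -0.1]
opening: 0.869
finger_force: 0.0
```

Request:
move_arm --plan '[-1,9,-40,0,0,0,74,0,0,-45,0,0,0,74,0,0,-40,0,0,0,74,0,0,-33,0,0,0,74,0,0,0,0,0,0,74,0,0,0,0,0,0,30,0,0,0,0,0,0,30,0,0,0,0,0,0,30,0,0,0,0,0,0,30,0,0,0,0,0,0,30]' --newtons 50

```text
time: 6.85
eef_pos: [0.4247, 0.4482, 0.0477]
tcp_rot: [0.177, 0.984, 0.001, 0.002]
contact_force: [-0.7, -3.4, 6.0]
opening: 0.472
finger_force: 51.5
```

Request:
move_arm --plan '[0,0,30,0,0,0,30,0,0,45,0,0,0,30,0,0,45,0,0,0,30,5,-20,40,0,0,0,30,10,-45,10,0,0,1,30,10,-48,0,0,0,1,30,10,-48,0,0,0,1,30,10,-48,0,0,0,1,30,5,-48,0,0,0,1,30,0,-48,0,0,0,1,30,0,-48,0,0,0,1,30,0,-48,0,0,0,1,30]'

```text
time: 8.05
eef_pos: [0.4713, 0.0452, 0.2135]
tcp_rot: [0.107, 0.994, 0.0, -0.0]
contact_force: [1.2, -0.1, -5.7]
opening: 0.473
finger_force: 53.1
```

Request:
move_arm --plan '[-5,-48,0,0,0,1,30,-10,-48,0,0,0,0,30,-10,-48,0,0,0,0,30,0,-41,0,0,0,0,30,0,0,0,0,0,0,30,0,0,0,0,0,0,30,0,0,0,0,0,0,30]'

```text
time: 8.75
eef_pos: [0.4471, -0.1373, 0.2135]
tcp_rot: [0.099, 0.995, 0.001, -0.001]
contact_force: [-0.6, 0.1, -5.3]
opening: 0.469
finger_force: 53.4
```

```bash
python3 - <<'E'
from h import *
c=shot('top');s=shot('scene');st=ctrl.get_state();print(st['eef_pos'],st['tcp_rot'],st['opening'],st['finger_force'])
o=np.hstack([cv2.resize(c['color'][125:245,270:360,::-1],(450,600),interpolation=cv2.INTER_CUBIC),cv2.copyMakeBorder(cv2.resize(s['color'][130:250,170:240,::-1],(350,600),interpolation=cv2.INTER_CUBIC),0,0,0,0,0)])
cv2.imwrite('pics/g4.png',o)
E
```

```text
[ 0.44744321 -0.13698883  0.21378973] [ 9.79769069e-02  9.95188618e-01  2.81582581e-04 -2.48838517e-04] 0.47162369691793843 53.42623472213745
```

View pics/g4.png

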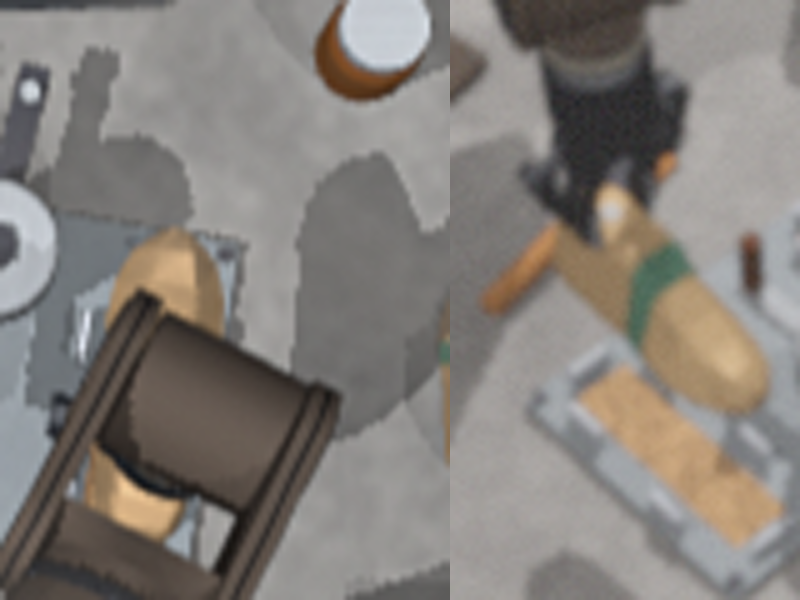

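```bash
python3 - <<'E'
from h import *
c=shot('top');s=shot('scene');T=ctrl.get_state()['eef_pos']
hd=np.radians(-11.25);X=np.array([np.cos(hd),np.sin(hd)]);Y=np.array([-X[1],X[0]])
def rel(w): d=w[:2]-T[:2]; return np.round([d@X,d@Y],4)
a=ray(c,270+175/5-.5,125+228/5-.5,.166+.012); print('toe top',a,rel(a))
# wood mask contour extremes from both views, in last frame, at z=.166(+.01)
for n,cc,b,z in (('top',c,(288,165,318,200),.178),('scene',s,(195,165,235,218),.170)):
    u0,v0,u1,v1=b;h=cv2.cvtColor(cc['color'][v0:v1,u0:u1],cv2.COLOR_RGB2HSV);m=cv2.inRange(h,(5,60,60),(25,255,255))
    k=max(cv2.findContours(m,0,1)[0],key=cv2.contourArea)[:,0,:]+[u0,v0]
    r=np.array([rel(ray(cc,u,v,z)) for u,v in k]); i=r[:,0].argmax();print(n,'max fwd',r[i],'y range',r[:,1].min(),r[:,1].max(),k[i])
    top=r[r[:,0]>r[i,0]-.006]; print(top[:,1].mean())
s_=(480+0)
# seat targets
A=np.array([.5905,-.0455]);yw=np.radians(-11.4);x=np.array([np.cos(yw),np.sin(yw)]);y=np.array([-x[1],x[0]])
print('mid from origin',A-.075*x-.12*y,'cork mean',[.4943,-.148])
E
```

```text
toe top [ 0.58986232 -0.16113633  0.178     ] [0.1442 0.0043]
top max fwd [0.1442 0.0059] y range -0.0331 0.0376 [304 170]
0.00375
scene max fwd [ 0.1418 -0.0051] y range -0.0339 0.0417 [230 211]
-0.003385714285714285
mid from origin [ 0.49326078 -0.14830824] cork mean [0.4943, -0.148]
```

Request:
move_arm --plan '[4,-3,-30,0,0,0,30,0,0,-45,0,0,0,30,0,0,-40,0,0,0,30,0,0,-14,0,0,0,30,0,0,0,0,0,0,30,0,0,0,0,0,0,30]'

```text
time: 9.55
eef_pos: [0.4532, -0.1419, 0.087]
tcp_rot: [0.099, 0.995, -0.001, 0.002]
contact_force: [-0.2, -0.3, -4.8]
opening: 0.475
finger_force: 53.5
```

Request:
move_arm --plan '[0,0,-6,0,0,0,30,0,0,-6,0,0,0,30,0,0,0,0,0,0,30,0,0,0,0,0,0,30]'

```text
time: 9.95
eef_pos: [0.4516, -0.1414, 0.0733]
tcp_rot: [0.099, 0.995, -0.0, 0.0]
contact_force: [0.5, -0.4, -6.2]
opening: 0.472
finger_force: 53.5
```

Request:
move_arm --plan '[0,1,-4,0,0,0,30,0,0,-4,0,0,0,30,0,0,-4,0,0,0,30,0,0,0,0,0,0,30]'

```text
time: 10.35
eef_pos: [0.4509, -0.1399, 0.0602]
tcp_rot: [0.099, 0.995, 0.0, -0.001]
contact_force: [0.6, -0.1, -5.1]
opening: 0.475
finger_force: 53.5
```

Request:
move_arm --plan '[0,0,-2,0,0,0,30,0,0,-2,0,0,0,30,0,0,0,0,0,0,30,0,0,0,0,0,0,30]'

```text
time: 10.75
eef_pos: [0.4518, -0.1406, 0.0578]
tcp_rot: [0.099, 0.995, -0.0, 0.0]
contact_force: [-2.2, -0.1, 0.6]
opening: 0.47
finger_force: 54.2
```

Request:
move_arm --plan '[0,0,0,0,0,0,66,0,0,0,0,0,0,66,0,0,0,0,0,0,66,0,0,40,0,0,0,66,0,0,45,0,0,0,66,0,0,45,0,0,0,66,5,40,15,0,0,0,66,10,50,0,0,0,0,66,10,50,0,0,0,0,66,0,50,0,0,0,0,66,0,50,0,0,0,0,66]'

```text
time: 11.85
eef_pos: [0.4765, 0.0997, 0.2027]
tcp_rot: [0.099, 0.995, 0.0, 0.001]
contact_force: [0.8, -0.9, -1.0]
opening: 0.768
finger_force: 0.0
```

```bash
python3 - <<'E'
from h import *
c=shot('top');s=shot('scene');st=ctrl.get_state();print(st['eef_pos'],st['tcp_rot'])
o=np.hstack([cv2.resize(c['color'][130:250,245:335,::-1],(450,600),interpolation=cv2.INTER_CUBIC),cv2.resize(s['color'][160:260,180:250,::-1],(350,500),interpolation=cv2.INTER_CUBIC).copy() if 0 else cv2.copyMakeBorder(cv2.resize(s['color'][160:260,180:250,::-1],(350,500),interpolation=cv2.INTER_CUBIC),0,100,0,0,0)])
cv2.imwrite('pics/s5.png',o)
im=c['color'].astype(int)
def cen(m,u0,v0,u1,v1):
    q=np.argwhere(m[v0:v1,u0:u1]); return (q[:,1].mean()+u0,q[:,0].mean()+v0,len(q)) if len(q) else None
A=np.array([.5905,-.0455])
k=cen((im.min(2)>170),255,128,300,152);p=cen((im[:,:,0]-im[:,:,2]>30)&(im.sum(2)<260),245,195,280,225)
w=ray(c,k[0],k[1],.066);d=w[:2]-A;print('keeper',np.arctan2(d[1],d[0])+.199)
print('peg',ray(c,p[0],p[1],.136))
E
```

```text
[0.47575686 0.10293931 0.20251045] [9.51792902e-02 9.95459498e-01 1.02013471e-03 4.99354832e-04]
keeper -0.07707331340744555
peg [ 0.47630419 -0.02614109  0.136     ]
```

View pics/s5.png

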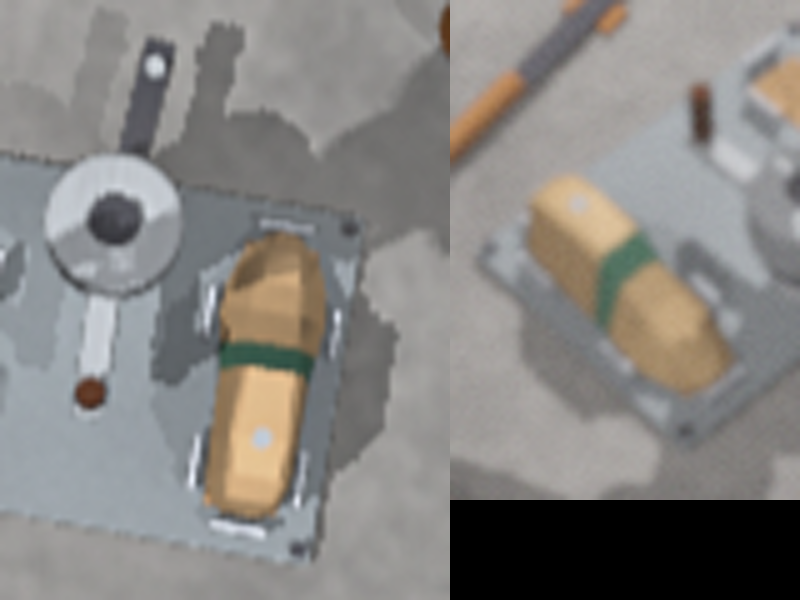

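The last sits between the fences, green band and cone aligned with the seat. The peg is at (0.476,-0.026). Next: straddle it and drive clockwise.

Request:
move_arm --plan '[0,-45,0,0,0,0,40,0,-45,0,0,0,0,40,0,-38,0,0,0,0,40,0,0,0,0,0,0,40,0,0,-40,0,0,0,40,0,0,-40,0,0,0,40,0,0,-20,0,0,0,40,0,0,0,0,0,0,40]'

```text
time: 12.75
eef_pos: [0.4733, -0.0296, 0.0986]
tcp_rot: [0.099, 0.995, 0.001, -0.004]
contact_force: [0.3, 0.1, -0.4]
opening: 0.471
finger_force: 0.0
```

```bash
python3 - <<'E'
from h import *
st=ctrl.get_state();print(st['eef_pos'],st['qpos'].round(2),st['contact_force'])
th=np.radians(170.4-6*np.arange(0,21));P=115*np.c_[np.cos(th),np.sin(th)]
print((P+[590.5,-45.5]).round(0)[::5]);print(np.diff(P.round(),axis=0).astype(int).tolist())
E
```

```text
[ 0.47333176 -0.0295651   0.09856286] [-0.28 -0.04  2.14  0.    1.04 -1.65] [ 0.29569853  0.09238684 -0.37520581]
[[477. -26.]
 [502.  28.]
 [550.  62.]
 [610.  68.]
 [664.  43.]]
[[2, 12], [4, 11], [5, 11], [6, 11], [7, 9], [9, 9], [9, 8], [9, 7], [11, 6], [11, 5], [11, 3], [12, 3], [12, 1], [12, 0], [12, -2], [12, -2], [11, -4], [11, -5], [11, -6], [9, -7]]
```

Request:
move_arm --plan '[4,14,1,0,0,-6,40,5,12,1,0,0,-6,40,5,11,0,0,0,-6,40,6,11,0,0,0,-6,40,7,9,0,0,0,-6,40,9,9,0,0,0,-6,40,9,8,0,0,0,-6,40,9,7,0,0,0,-6,40,11,6,0,0,0,-6,40,11,5,0,0,0,-6,40,0,0,0,0,0,0,40]'

```text
time: 13.85
eef_pos: [0.5537, 0.0618, 0.106]
tcp_rot: [0.583, 0.813, 0.0, 0.001]
contact_force: [-0.5, -0.1, 0.6]
opening: 0.465
finger_force: 0.7
```

```bash
cat >> h.py <<'E'
def kp():
    from h import proj,ray
    c=shot('top');s=shot('scene');st=ctrl.get_state();A=np.array([.5905,-.0455])
    print(st['time'],st['eef_pos'].round(4),st['tcp_rot'].round(3),st['contact_force'].round(1),st['qpos'].round(2))
    for n,cc in(('top',c),('scene',s)):
        im=cc['color'].astype(int);best=[]
        for a in np.arange(.3,-1.75,-.02):   # dark arm pixels along predicted ray
            v=[]
            for r in (.075,.09,.105,.135):
                u,w=proj(cc,[A[0]+r*np.cos(a-.199),A[1]+r*np.sin(a-.199),.066]);v.append(im[int(round(w)),int(round(u))].sum())
            u,w=proj(cc,[A[0]+.12*np.cos(a-.199),A[1]+.12*np.sin(a-.199),.066]);d=im[int(round(w)),int(round(u))].sum()
            best.append((int(d-max(v[1:3])),round(a,2)))
        print(n,sorted(best)[-4:])
    return c,s
E
python3 -c "
from h import *
kp()"
```

```text
13.95 [0.5527 0.0617 0.1054] [0.582 0.813 0.    0.001] [-1.  -0.8  1.7] [-0.07  0.13  1.95 -0.    1.06 -0.4 ]
top [(210, np.float64(-0.78)), (217, np.float64(-0.72)), (225, np.float64(-0.74)), (228, np.float64(-0.76))]
scene [(132, np.float64(-0.72)), (163, np.float64(-0.76)), (163, np.float64(-0.74)), (167, np.float64(-0.78))]
```

The keeper is at -0.75 in both views. Continuing the stroke.

Request:
move_arm --plan '[11,3,0,0,0,-6,40,12,3,0,0,0,-6,40,12,1,0,0,0,-6,40,12,0,0,0,0,-6,40,12,-2,0,0,0,-6,40,12,-2,0,0,0,-6,40,11,-4,0,0,0,-6,40,6,-3,0,0,0,-3,40,0,0,0,0,0,0,40]'

```text
time: 14.85
eef_pos: [0.6401, 0.0581, 0.1046]
tcp_rot: [0.85, 0.528, 0.0, -0.001]
contact_force: [-1.4, 2.2, 0.6]
opening: 0.467
finger_force: 1.1
```

```bash
python3 -c "
from h import *
kp()"
```

```text
14.95 [0.6398 0.0582 0.1046] [ 0.849  0.528  0.    -0.   ] [-2.   1.4  1.1] [-0.07  0.31  1.74  0.    1.09  0.39]
top [(328, np.float64(-1.56)), (373, np.float64(-1.5)), (375, np.float64(-1.52)), (385, np.float64(-1.54))]
scene [(170, np.float64(-1.56)), (204, np.float64(-1.5)), (250, np.float64(-1.54)), (250, np.float64(-1.52))]
```

Request:
move_arm --plan '[4,-2,0,0,0,-2,40,4,-3,0,0,0,-2,40,0,0,0,0,0,0,40]'

```text
time: 15.25
eef_pos: [0.647, 0.0543, 0.1045]
tcp_rot: [0.867, 0.498, -0.0, -0.002]
contact_force: [-3.4, 4.1, 2.4]
opening: 0.469
finger_force: 2.6
```

Request:
move_arm --plan '[-8,5,0,0,0,0,40,0,0,0,0,0,0,40,0,0,30,0,0,0,40,0,0,45,0,0,0,40,0,0,45,0,0,0,40,-30,40,0,0,0,0,40,-30,40,0,0,0,0,40,-30,40,0,0,0,0,40,0,40,0,0,0,0,40,0,0,0,0,0,0,40,0,0,0,0,0,0,40]'

```text
time: 16.35
eef_pos: [0.5501, 0.2181, 0.2244]
tcp_rot: [0.867, 0.498, 0.0, 0.001]
contact_force: [-0.2, 0.1, -0.6]
opening: 0.467
finger_force: 0.0
```

```bash
python3 -c "
from h import *
c,s=kp()
o=np.hstack([cv2.resize(c['color'][130:250,235:335,::-1],(400,480),interpolation=cv2.INTER_CUBIC),cv2.resize(s['color'][150:262,185:278,::-1],(400,480),interpolation=cv2.INTER_CUBIC)])
cv2.imwrite('pics/f6.png',o)"
```

```text
16.45 [0.5506 0.2168 0.2243] [0.868 0.497 0.    0.   ] [-0.4 -0.3 -0.9] [ 0.2   0.09  1.77 -0.    1.28  0.73]
top [(327, np.float64(-1.54)), (379, np.float64(-1.6)), (379, np.float64(-1.58)), (384, np.float64(-1.56))]
scene [(193, np.float64(-1.62)), (214, np.float64(-1.6)), (232, np.float64(-1.58)), (232, np.float64(-1.56))]
```

View pics/f6.png

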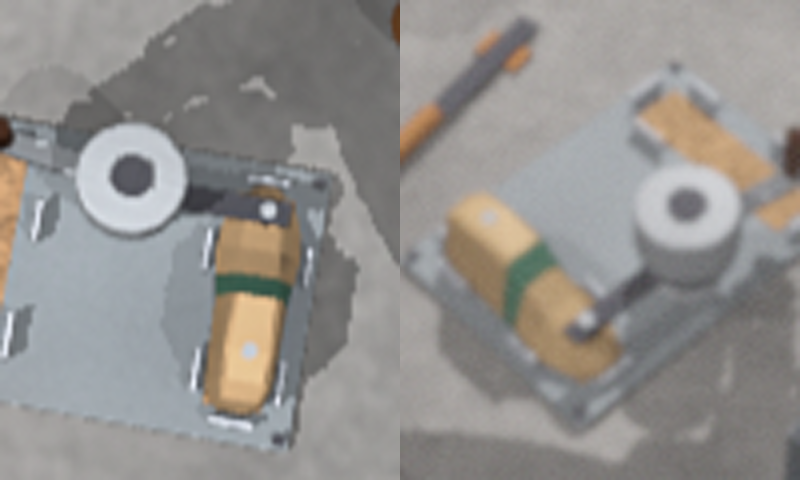

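The keeper lies right across the toe at about -1.57, the last is in the right seat, and the robot is clear of everything. Handing in.

```bash
python3 -c "
from h import *
print(order.sign_off())"
```

```text
the job is handed in; nothing more can be done
None
```

The handle grips clockwise, so I set the long last in the right seat, toe away, and drove the keeper across its toe (about -1.57 rad in both camera views); the job is handed in at about 16.5 s, and no verdict came back.

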